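# Set the rice counter: each piece on its own outlined mat

### The job

Get the rice counter ready for service: stand the blue sauce dish, the white shaker and the red tin, and lay the clipped pair of steel chopsticks, each on the mat whose inlaid outline has its shape and colour (yellow for the chopsticks' clip), centred inside the outline and lined up with it. Set each piece down gently rather than dropping it, let go of everything, and do not shift the green teacup that stands among them.

Things in the scene. Friction and masses are not known exactly. Their poses are not given: they have to be found in the camera images.
- sauce_dish: Small round blue ceramic sauce dish, open at the top, loose, about 90 g: outside diameter 60 mm from 10 mm up to the rim at 28 mm, narrowing to a 44 mm foot; wall 4 mm. Origin: centre of its underside, z up; its yaw does not matter. Can be gripped across its outside just under the rim.
- shaker: White plastic shaker with a ribbed twist cap, loose, standing, about 120 g: round, 44 mm diameter up to 72 mm, cap 39 mm diameter, 95 mm high in all. Origin: centre of its underside, z up; its yaw does not matter.
- tin: Red rectangular spice tin with a brass badge on its lid, loose, standing, about 150 g: 36 mm along its own x, 56 mm along its own y, 70 mm high (lid, 2 mm narrower, from 58 mm up). Origin: centre of its underside, z up.
- chopsticks: Pair of flat steel chopsticks lying side by side, held together for good by a yellow plastic clip at mid-length; one rigid loose thing, about 70 g: 200 mm long along its own x, 17 mm wide over the sticks, sticks 5 mm high. The clip is 36 mm along x, 20 mm wide along y and 12 mm high: grip across the clip. Origin: centre of its underside, under the clip, z up.
- dish_mat: Round dark wooden mat, fixed, 92 mm diameter, 4 mm thick, with an inlaid BLUE ring (76 mm inside diameter): the place of the sauce dish. Origin: centre of its underside, on the counter; top 4 mm higher.
- shaker_mat: Round dark wooden mat, fixed, 76 mm diameter, 4 mm thick, with an inlaid WHITE ring (60 mm inside diameter): the place of the shaker. Origin: centre of its underside; top 4 mm higher.
- tin_mat: Rectangular dark wooden mat, fixed, 68 mm along its own x, 88 mm along its own y, 4 mm thick, with an inlaid RED rectangle (inside 52 x 72 mm): the place of the tin, x axes parallel (either way round). Origin: centre of its underside; top 4 mm higher.
- chopsticks_mat: Long narrow dark wooden mat, fixed, 240 mm along its own x, 48 mm along its own y, 4 mm thick, with an inlaid YELLOW rectangle (inside 224 x 32 mm): the place of the chopsticks, lying lengthwise (either way round). Origin: centre of its underside; top 4 mm higher.
- teacup: Bystander: green teacup without handle, loose, 64 mm diameter at the rim, 65 mm high, standing among the things near the middle of the counter. Not to be shifted. Origin: centre of its underside.

How it is judged (in metres and radians):
At the end, for the whole second after the job is handed in: Dish, shaker and tin stand upright on their mats within 12 mm of centre, tin within 0.25 rad of its outline; chopsticks flat on their mat, within 15 mm and 0.12 rad; all upright within 0.1 rad, released, at rest; teacup within 30 mm of its start (horizontal distance between sauce_dish and dish_mat below 0.012 m and height (world z) of sauce_dish between 0.002 and 0.008 m and angle between each of sauce_dish, shaker, tin, chopsticks's own z axis and vertical below 0.1 rad and linear speed of each of sauce_dish, shaker, tin, chopsticks below 0.02 m/s and horizontal distance between shaker and shaker_mat below 0.012 m and height (world z) of shaker between 0.002 and 0.008 m and horizontal distance between tin and tin_mat below 0.012 m and height (world z) of tin between 0.002 and 0.008 m and horizontal distance between chopsticks and chopsticks_mat below 0.015 m and height (world z) of chopsticks between 0.002 and 0.008 m and angle between the x axis of tin and the x axis of tin_mat, either way round below 0.25 rad and angle between the x axis of chopsticks and the x axis of chopsticks_mat, either way round below 0.12 rad and distance of teacup from where it was at the start of the episode below 0.03 m); the robot touches nothing.
It fails at once if the teacup is shifted by more than 30 mm (distance of teacup from where it was at the start of the episode above 0.03 m).
It fails at once if one of the four things is dropped or flung: it moves faster than 0.75 m/s with no finger on it (a free fall of about 30 mm) ((linear speed of sauce_dish above 0.75 m/s and contact force between sauce_dish and the fingers below 0.1 N) or (linear speed of shaker above 0.75 m/s and contact force between shaker and the fingers below 0.1 N) or (linear speed of tin above 0.75 m/s and contact force between tin and the fingers below 0.1 N) or (linear speed of chopsticks above 0.75 m/s and contact force between chopsticks and the fingers below 0.1 N)).
It also fails if it takes over 128 s, if anything falls off the work surface, if the arm or the gripper's body presses on something with over 40 N, if the wrist force passes 120 N, or if a joint passes its speed limit or range.

### The arm

A 6-joint arm with a two-finger parallel gripper is mounted at the origin on the work surface. World frame = base frame: x ahead of the robot, y to its left, z up, the work surface at z = 0. Lengths are in m, angles in degrees, forces in N, time in s.
With the tool pointing down it reaches from about 0.35 to 0.725 m from the base axis. Payload 4.3 kg.
Tool frame: the origin (TCP) lies midway between the tips of the shut fingers; the grasp point (between the pads) lies 19 mm behind it; z points along the fingers, y is the line along which they close (so a half turn about z gives the same grasp; the last joint's range is limited). The gripper opens to 85 mm and grips with 20 to 120 N. Pads are 22 mm wide; open, the fingers measure 114 mm over their backs; the gripper's body (76 mm by 85 mm) begins 54 mm behind the grasp point. The pads swing forward as they close: fully open they stand 13 mm farther back than shut.
Start: joints at [-72.668, 21.618, 4.641, 73.018, 0, 83.68], TCP at [0.231, -0.527, 0.231] pointing down, gripper open.
Joint ranges: [-156.06, 156.06], [-48.1, 94.91], [-58.44, 69.94], [-101.28, 121.22], [-78.64, 73.56], [-180, 180]. Speed limits (degrees/s): [147.25, 147.25, 180, 180, 180, 180].

### API

Orientations are given as [roll, pitch, yaw] about the fixed x, y, z axes, in that order (R = Rz(yaw) Ry(pitch) Rx(roll)).
In Python, from workcell import sense, snapshot, get_calibration, sign_off gives the robot as it stands. The module is installed in compiled form; this text tells all that it offers.
- The arm moves only by the shell command python3 -m inch 'ROWS' [FORCE]. ROWS is JSON, a list of rows, each an object of numbers: "dx", "dy", "dz": the shift along the tool's x, y, z in units of 30 mm (1.0 is 30 mm); "wx", "wy", "wz": the turn, a rotation vector about the tool's x, y, z in units of 5 degrees (1.0 is 5 degrees); "fingers": the opening, from 0 (shut) to 1 (fully open). A call has exactly 5 rows; each row shifts and turns the commanded pose from where the row before left it, along the tool's axes as they then stand; what a row does not reach is not made up. A row lasts 1/12 s, in which the tool goes at most 41.7 mm and 7.16 degrees, less where a joint would pass 70% of its speed; a pose out of reach is approached as far as the arm can. A call is refused whole if a number of a shift passes 1 or a number of a turn 1, either way. A call with a gripper value outside its range is refused whole. The fingers move at their own pace and stop on an object; FORCE is the grip in N (left out, the last holds). Time passes only in rows, so rows that do not move let the fingers close, or fill a call up. It gives the time, the measured TCP pose, the force, the opening and the grip force at its end, in the units of the state.
- sense(): the state, without advancing time (a new reading comes with each control period).
- snapshot(name): name is "scene" or "side" or "wrist"; returns (picture, depth): 420x560x3 uint8, red, green, blue; 420x560 float32, m along the optical axis (not along the pixel's ray), 0 where there is no reading.
- get_calibration(name): a dict with "mtx" (3x3 intrinsics, pixels), "rvec" (rotation vector, rad) and "tvec" (3), from world to camera coordinates, as OpenCV has them. Camera axes: x right, y down, z forward; pixel columns grow to the right and rows downward; lengths in m; the calibration is good to about 2 mm. The wrist camera is an equidistant fisheye: a pixel r from the principal point sees the ray r / f radians off the axis. A picture is of the moment at which its call begins: read the wrist's pose just before it. get_calibration takes no time and is no camera call; for the wrist camera it gives the pose at the moment of the call.
- sign_off(): hands the job in; it is judged then, once.
The state is a dict: "time_s": time; "joint_pos": joint angles; "joint_vel": joint speeds; "tau": joint torques, N m; "tool_pos": TCP position; "orientation": TCP orientation; "contact_force": force on the tool from outside, world axes, zero at the start; "wrist_torque": the same for the moment, N m; "grip_width": finger opening in m; "finger_force": force on a finger pad.
Only numpy, scipy, OpenCV 4.12 (cv2) and the standard library are available. Lean on these libraries where they do the work, as an engineer would, in place of code of your own. Each camera call takes 0.05 s, during which the arm holds its last target. There are 200 camera calls.

## Working session

There is one attempt and no reset: what is moved stays moved. The work goes in short steps, Python scripts to look and compute and a shell command to move; the robot and the scene stay as the last step left them, time stands still between calls to the robot, and variables do not carry over. Pictures are saved under pics/ and viewed, at most 14 in all, crops included, and the job is handed in when it is done.

```bash
mkdir -p pics; cat > h.py <<'E'
import numpy as np, cv2
from workcell import sense, snapshot, get_calibration
def save(name,fn):
    p,d=snapshot(name); cv2.imwrite('pics/'+fn+'.png',p[:,:,::-1]); np.savez('pics/'+fn+'.npz',p=p,d=d); return p,d
def cloud(name,d):
    c=get_calibration(name); K=np.array(c['mtx']); R=cv2.Rodrigues(np.array(c['rvec'],float))[0]; t=np.array(c['tvec'],float).reshape(3)
    v,u=np.mgrid[:d.shape[0],:d.shape[1]]
    P=np.stack([(u-K[0,2])/K[0,0]*d,(v-K[1,2])/K[1,1]*d,d],-1)
    return (P-t)@R
E
python3 - <<'E'
from h import *
print(sense())
for n in('scene','side'):
    save(n,n+'1'); c=get_calibration(n); print(n,c)
E
```

```text
{'time_s': 0.0, 'joint_pos': array([-7.26687558e+01,  2.16627030e+01,  4.56209145e+00,  7.30170018e+01,
        1.67993633e-03,  8.36812975e+01]), 'joint_vel': array([ 0.07082527, -0.06591536,  0.00214989,  0.06637402, -0.05260075,
       -0.05075862]), 'tau': array([ 2.35099806e-04, -4.63600302e+01,  2.69876736e+01,  2.06542877e-02,
       -3.01467699e-04,  8.56311971e-06]), 'tool_pos': array([ 0.23048795, -0.52607157,  0.23034714]), 'orientation': array([-1.79883286e+02, -1.46140917e-02,  2.36499301e+01]), 'contact_force': array([-0.47951304, -0.32724932, -0.10105567]), 'wrist_torque': array([-0.01851238, -0.02122191,  0.01069605]), 'finger_force': 0.0, 'grip_width': 0.0856334786009899}
scene {'mtx': array([[405.53577042,   0.        , 281.39436562],
       [  0.        , 405.53577042, 205.50023176],
       [  0.        ,   0.        ,   1.        ]]), 'rvec': array([ 1.2987685 ,  2.39417174, -0.78123493]), 'tvec': array([ 0.29076182, -0.30102603,  1.28116341])}
side {'mtx': array([[429.96163215,   0.        , 281.11865799],
       [  0.        , 429.96163215, 211.98742433],
       [  0.        ,   0.        ,   1.        ]]), 'rvec': array([ 0.52979334, -2.76066623,  1.0220617 ]), 'tvec': array([0.48904075, 0.15873075, 0.91362415])}
```

View pics/scene1.png

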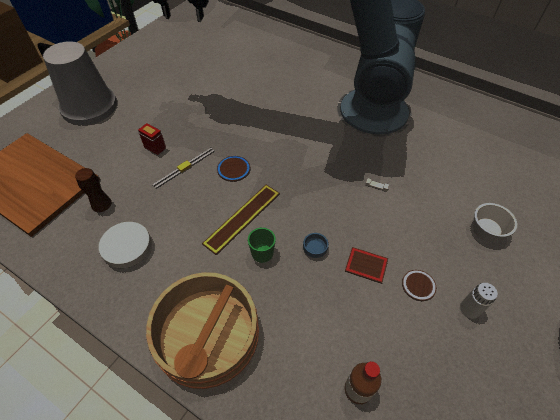

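View pics/side1.png

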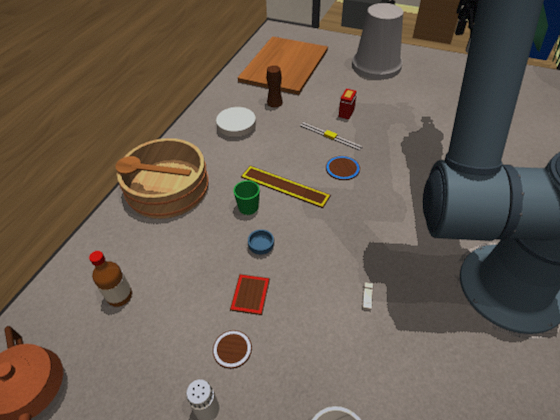

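The scene view shows the tin (152,138), clip (184,167), dish mat (234,168), chopsticks mat (242,218), teacup (262,245), dish (315,245), tin mat (367,265), shaker mat (419,285) and shaker (480,300). The side view has the tin (347,103), clip (331,134), dish mat (343,168), chopsticks mat (285,186), teacup (247,197), dish (261,242), tin mat (250,294), shaker mat (232,349) and shaker (201,400).

```bash
cat > meas.py <<'E'
from h import *
S={'scene':dict(tin=(152,138,22),clip=(184,167,12),chop=(184,167,38),dmat=(234,168,24),cmat=(242,218,50),cup=(262,245,22),dish=(315,245,18),tmat=(367,265,28),smat=(419,285,22),shaker=(480,300,30)),
'side':dict(tin=(347,103,20),clip=(331,134,9),chop=(331,134,38),dmat=(343,168,22),cmat=(285,186,52),cup=(247,197,22),dish=(261,242,20),tmat=(250,294,28),smat=(232,349,26),shaker=(201,400,30))}
B=dict(tin=(.058,.09),clip=(.008,.03),chop=(.0025,.02),dmat=(.002,.01),cmat=(.002,.01),cup=(.055,.08),dish=(.022,.04),tmat=(.002,.01),smat=(.002,.01),shaker=(.085,.11))
def run(n,f):
    z=np.load(f); p,d=z['p'],z['d']; X=cloud(n,d); hsv=cv2.cvtColor(p,cv2.COLOR_RGB2HSV)
    H,s,V=[hsv[...,i].astype(int) for i in range(3)]
    col=dict(tin=((H<8)|(H>170))&(s>120),clip=(H>20)&(H<35)&(s>130),dmat=(H>95)&(H<130)&(s>90),cmat=(H>20)&(H<35)&(s>130),
     cup=(H>45)&(H<90)&(s>90),dish=(H>95)&(H<130)&(s>60),tmat=((H<6)|(H>172))&(s>170)&(V>90),smat=(s<50)&(V>120),shaker=V>0,chop=V>0)
    v,u=np.mgrid[:420,:560]
    for k,(a,b,r) in S[n].items():
        w=(abs(u-a)<=r)&(abs(v-b)<=r)&(d>0)&col[k]
        if k!='chop': zz=X[...,2]; 
        w2=w&(X[...,2]>B[k][0])&(X[...,2]<B[k][1]) 
        if k in('dmat','cmat','tmat','smat'): w2=w
        if k=='chop': w2=w&(s<60)&(V>110)
        q=X[w2]; 
        if len(q)<8: print(n,k,'few',len(q),w.sum(), X[w][:,2].max() if w.any() else 0); continue
        xy=(q[:,:2]*1000).astype(np.float32); c,sz,an=cv2.minAreaRect(xy); (cc),rr=cv2.minEnclosingCircle(xy)
        print(n,k,len(q),'rect',np.round(c,1),np.round(sz,1),round(an,1),'circ',np.round(cc,1),round(rr,1),'z',np.round(np.percentile(q[:,2]*1000,[5,50,95]),1))
if __name__=='__main__':
    for n in('scene','side'): run(n,f'pics/{n}1.npz')
E
python3 meas.py
```

```text
scene tin 153 rect [ 500.6 -458.5] [56.4 37.3] 88.1 circ [ 501.8 -459.2] 32.7 z [61.1 68.9 72.1]
scene clip 75 rect [ 512.8 -336.5] [20.3 36.1] 79.5 circ [ 513.2 -335.8] 18.7 z [ 9.5 11.9 14.6]
scene chop 266 rect [ 533.2 -322.2] [210.7 222. ] 33.6 circ [ 545.1 -309.4] 138.6 z [-1.5  3.6  7.4]
scene dmat 159 rect [ 440.2 -221.5] [88.1 86.8] 74.5 circ [ 438.5 -221.8] 45.5 z [1.9 4.6 6.9]
scene cmat 496 rect [ 560.7 -103.2] [ 47.3 237.2] 83.8 circ [ 560.6 -102.9] 119.3 z [2.3 4.6 7.1]
scene cup 211 rect [618.8  -0.9] [62.5 61.6] 34.5 circ [619.4  -1.8] 32.5 z [56.4 63.8 66.9]
scene dish 105 rect [540.1  96.9] [56.8 57. ] 30.6 circ [540.   98.4] 29.9 z [24.9 27.8 30.3]
scene tmat 288 rect [509.8 220.3] [65.8 85.1] 11.6 circ [510.9 220.3] 52.5 z [2.5 4.9 7.2]
scene smat 185 rect [492.5 343.9] [70.8 67.8] 22.6 circ [492.5 345.5] 37.4 z [2.8 5.  7.5]
scene shaker 329 rect [486.8 459.1] [38.1 39.4] 37.7 circ [485.3 458.8] 20.7 z [87.4 95.1 97.4]
side tin 89 rect [ 499.2 -459.3] [33.7 54.7] 0.0 circ [ 499.7 -459.5] 30.0 z [61.9 69.6 72.2]
side clip 57 rect [ 511.  -337.8] [20.6 33.7] 75.7 circ [ 511.2 -337.2] 18.6 z [ 9.7 11.8 14.3]
side chop 4804 rect [ 508.6 -367. ] [242.3 357.3] 21.0 circ [ 513.4 -366.1] 211.2 z [-1.7  0.9  4.3]
side dmat 196 rect [ 439.3 -221.7] [89.  88.4] 48.5 circ [ 439.8 -221.3] 46.3 z [3. 5. 8.]
side cmat 566 rect [ 578.1 -179.9] [234.7 282.3] 13.2 circ [ 555.6 -186.3] 165.4 z [2.3 5.2 9.8]
side cup 208 rect [616.9  -2.5] [62.1 61.2] 75.7 circ [617.1  -2.9] 32.5 z [56.  62.6 67.1]
side dish 156 rect [538.7  97.6] [56.9 57.6] 48.8 circ [537.9  96.6] 30.1 z [23.  27.5 30.3]
side tmat 394 rect [509.9 220.2] [66.3 86. ] 12.3 circ [509.1 220.2] 51.5 z [2.8 4.8 7.3]
side smat 1930 rect [494.7 341.5] [106.  111.2] 24.1 circ [494.7 341.7] 76.7 z [-1.9  0.7  5.7]
side shaker 529 rect [483.6 458.1] [40.6 39.5] 15.3 circ [484.1 458. ] 21.1 z [89.  94.8 97. ]
```

```bash
python3 - <<'E'
from h import *
z=np.load('pics/scene1.npz');X=cloud('scene',z['d'])
for n,u,v in[('greytop',68,55),('greyR',112,100),('pepper',88,178),('whitebowl',124,243),('bottle',372,370),('whiteclip',377,184)]: print(n,np.round(X[v,u]*1000))
def ray(name,px,h):
    c=get_calibration(name);R=cv2.Rodrigues(np.array(c['rvec']))[0];t=np.array(c['tvec'])
    r=R.T@np.r_[cv2.undistortPoints(np.array([[px]],float),c['mtx'],None)[0,0],1];o=-R.T@t
    return (o+r*(h-o[2])/r[2])*1000
for n in('scene','side'):
    p=np.load(f'pics/{n}1.npz')['p'];X=cloud(n,np.load(f'pics/{n}1.npz')['d'])
    g=p.min(2); c=(184,167) if n=='scene' else (331,134)
    m=np.zeros(g.shape,np.uint8);m[c[1]-24:c[1]+24,c[0]-36:c[0]+36]=1
    if n=='scene': m[:150,:175]=0
    m&=(g>115).astype(np.uint8); k,l,s,_=cv2.connectedComponentsWithStats(m)
    pts=np.array([ray(n,(float(u),float(v)),.005)[:2] for v,u in zip(*np.where(m))])
    pts=pts[np.abs(pts-[512,-337]).max(1)<110]
    print(n,len(pts),cv2.fitLine(pts.astype(np.float32),cv2.DIST_HUBER,0,.01,.01).ravel(),cv2.minAreaRect(pts.astype(np.float32)))
E
```

```text
greytop [ 486. -729.  196.]
greyR [ 436. -691.   26.]
pepper [ 730. -415.  119.]
whitebowl [ 787. -275.   32.]
bottle [769. 327. 150.]
whiteclip [277. 139.   8.]
scene 134 [ 9.7279245e-01 -2.3167825e-01  5.0783316e+02 -3.3906860e+02] ((511.5062255859375, -337.3382873535156), (15.222089767456055, 195.7875213623047), 77.22117614746094)
side 2096 [ 4.176582e-01 -9.086042e-01  5.364793e+02 -3.347326e+02] ((524.4546508789062, -346.75921630859375), (186.24427795410156, 215.30343627929688), 20.902406692504883)
```

```bash
R='' ; python3 -m inch '[{"wz":-1,"fingers":1},{"wz":-1,"fingers":1},{"wz":-1,"fingers":1},{"wz":-1,"fingers":1},{"wz":-1,"fingers":1}]' 30; python3 -m inch '[{"wz":-1,"fingers":1},{"wz":-1,"fingers":1},{"wz":-1,"fingers":1},{"wz":-1,"fingers":1},{"wz":-1,"fingers":1}]'; python3 -m inch '[{"wz":-1,"fingers":1},{"wz":-1,"fingers":1},{"wz":-1,"fingers":1},{"wz":-0.27,"fingers":1},{"fingers":1}]'
```

```text
invalid input
invalid input
invalid input
```

```bash
python3 -m inch '[{"dx":0,"dy":0,"dz":0,"wx":0,"wy":0,"wz":-1,"fingers":1},{"dx":0,"dy":0,"dz":0,"wx":0,"wy":0,"wz":-1,"fingers":1},{"dx":0,"dy":0,"dz":0,"wx":0,"wy":0,"wz":-1,"fingers":1},{"dx":0,"dy":0,"dz":0,"wx":0,"wy":0,"wz":-1,"fingers":1},{"dx":0,"dy":0,"dz":0,"wx":0,"wy":0,"wz":-1,"fingers":1}]' 30
```

```text
time_s: 0.52
tool_pos: [0.2306, -0.5263, 0.2307]
orientation: [-179.9, -0.0, 48.9]
contact_force: [0.4, 0.7, -0.1]
grip_width: 0.0855
finger_force: 0.0
```

```bash
python3 -m inch '[{"dx":0,"dy":0,"dz":0,"wx":0,"wy":0,"wz":-1,"fingers":1},{"dx":0,"dy":0,"dz":0,"wx":0,"wy":0,"wz":-1,"fingers":1},{"dx":0,"dy":0,"dz":0,"wx":0,"wy":0,"wz":-1,"fingers":1},{"dx":0,"dy":0,"dz":0,"wx":0,"wy":0,"wz":-1,"fingers":1},{"dx":0,"dy":0,"dz":0,"wx":0,"wy":0,"wz":-1,"fingers":1}]'
python3 -m inch '[{"dx":0,"dy":0,"dz":0,"wx":0,"wy":0,"wz":-1,"fingers":1},{"dx":0,"dy":0,"dz":0,"wx":0,"wy":0,"wz":-1,"fingers":1},{"dx":0,"dy":0,"dz":0,"wx":0,"wy":0,"wz":-1,"fingers":1},{"dx":0,"dy":0,"dz":0,"wx":0,"wy":0,"wz":-0.27,"fingers":1},{"dx":0,"dy":0.5,"dz":0,"wx":0,"wy":0,"wz":0,"fingers":1}]'
python3 -m inch '[{"dx":0.5,"dy":0.9,"dz":0,"wx":0,"wy":0,"wz":0,"fingers":1},{"dx":0.5,"dy":0.9,"dz":0,"wx":0,"wy":0,"wz":0,"fingers":1},{"dx":0.5,"dy":0.9,"dz":0,"wx":0,"wy":0,"wz":0,"fingers":1},{"dx":0.5,"dy":0.9,"dz":0,"wx":0,"wy":0,"wz":0,"fingers":1},{"dx":0.2,"dy":0.9,"dz":0,"wx":0,"wy":0,"wz":0,"fingers":1}]'
python3 -m inch '[{"dx":0,"dy":0.9,"dz":0.2,"wx":0,"wy":0,"wz":0,"fingers":1},{"dx":0,"dy":0.9,"dz":0.5,"wx":0,"wy":0,"wz":0,"fingers":1},{"dx":0,"dy":0.9,"dz":0.8,"wx":0,"wy":0,"wz":0,"fingers":1},{"dx":0,"dy":0.9,"dz":0.8,"wx":0,"wy":0,"wz":0,"fingers":1},{"dx":0,"dy":0.4,"dz":0.4,"wx":0,"wy":0,"wz":0,"fingers":1}]'
```

```text
time_s: 0.93
tool_pos: [0.2306, -0.5263, 0.2307]
orientation: [-180.0, -0.1, 73.9]
contact_force: [-0.5, 0.2, 0.4]
grip_width: 0.0854
finger_force: 0.0
time_s: 1.35
tool_pos: [0.2441, -0.5266, 0.231]
orientation: [-179.9, -0.0, 89.8]
contact_force: [0.5, 0.3, -0.7]
grip_width: 0.0852
finger_force: 0.0
time_s: 1.77
tool_pos: [0.3827, -0.4584, 0.2314]
orientation: [180.0, -0.1, 90.0]
contact_force: [0.3, -0.6, -0.5]
grip_width: 0.0858
finger_force: 0.0
time_s: 2.18
tool_pos: [0.5035, -0.4585, 0.1464]
orientation: [-179.9, -0.2, 90.1]
contact_force: [0.0, 0.8, -0.7]
grip_width: 0.0853
finger_force: 0.0
```

```bash
python3 -m inch '[{"dx":0,"dy":0,"dz":0.8,"wx":0,"wy":0,"wz":0,"fingers":1},{"dx":0,"dy":0,"dz":0.8,"wx":0,"wy":0,"wz":0,"fingers":1},{"dx":0,"dy":0,"dz":0.8,"wx":0,"wy":0,"wz":0,"fingers":1},{"dx":0,"dy":0,"dz":0.8,"wx":0,"wy":0,"wz":0,"fingers":1},{"dx":0,"dy":0,"dz":0.5,"wx":0,"wy":0,"wz":0,"fingers":1}]'
python3 -m inch '[{"dx":0,"dy":0,"dz":0.2,"wx":0,"wy":0,"wz":0,"fingers":1},{"dx":0,"dy":0,"dz":0,"wx":0,"wy":0,"wz":0,"fingers":0.3},{"dx":0,"dy":0,"dz":0,"wx":0,"wy":0,"wz":0,"fingers":0.3},{"dx":0,"dy":0,"dz":0,"wx":0,"wy":0,"wz":0,"fingers":0.3},{"dx":0,"dy":0,"dz":0,"wx":0,"wy":0,"wz":0,"fingers":0.3}]'
```

```text
time_s: 2.6
tool_pos: [0.4998, -0.4593, 0.0364]
orientation: [-179.9, -0.2, 89.9]
contact_force: [-0.4, 1.2, -0.7]
grip_width: 0.0854
finger_force: 0.0
time_s: 3.02
tool_pos: [0.5016, -0.4618, 0.0352]
orientation: [179.9, 0.1, 90.0]
contact_force: [-3.3, 0.1, 3.8]
grip_width: 0.0386
finger_force: 1.9
```

```bash
python3 -m inch '[{"dx":0,"dy":0,"dz":0,"wx":0,"wy":0,"wz":0,"fingers":0},{"dx":0,"dy":0,"dz":0,"wx":0,"wy":0,"wz":0,"fingers":0},{"dx":0,"dy":0,"dz":0,"wx":0,"wy":0,"wz":0,"fingers":0},{"dx":0,"dy":0,"dz":0,"wx":0,"wy":0,"wz":0,"fingers":0},{"dx":0,"dy":0,"dz":0,"wx":0,"wy":0,"wz":0,"fingers":0}]' 40
python3 -m inch '[{"dx":0,"dy":0,"dz":-0.1,"wx":0,"wy":0,"wz":0,"fingers":0},{"dx":0,"dy":0,"dz":-0.3,"wx":0,"wy":0,"wz":0,"fingers":0},{"dx":0,"dy":0,"dz":-0.5,"wx":0,"wy":0,"wz":0,"fingers":0},{"dx":0,"dy":0,"dz":-0.6,"wx":0,"wy":0,"wz":0,"fingers":0},{"dx":0,"dy":0,"dz":-0.6,"wx":0,"wy":0,"wz":0,"fingers":0}]'
```

```text
time_s: 3.43
tool_pos: [0.5015, -0.4619, 0.0353]
orientation: [179.9, 0.2, 90.0]
contact_force: [-0.8, 0.3, 6.9]
grip_width: 0.0354
finger_force: 41.2
time_s: 3.85
tool_pos: [0.5001, -0.46, 0.0966]
orientation: [-179.9, -0.1, 90.0]
contact_force: [1.0, -0.6, -1.3]
grip_width: 0.0353
finger_force: 40.2
```

```bash
python3 -m inch '[{"dx":0.3,"dy":0,"dz":-0.6,"wx":0,"wy":0,"wz":0,"fingers":0},{"dx":0.7,"dy":0,"dz":-0.6,"wx":0,"wy":0,"wz":0,"fingers":0},{"dx":0.9,"dy":0,"dz":-0.4,"wx":0,"wy":0,"wz":0,"fingers":0},{"dx":1,"dy":0,"dz":-0.1,"wx":0,"wy":0,"wz":0,"fingers":0},{"dx":1,"dy":0,"dz":0,"wx":0,"wy":0,"wz":0,"fingers":0}]'
python3 -m inch '[{"dx":1,"dy":0,"dz":0,"wx":0,"wy":0,"wz":0,"fingers":0},{"dx":1,"dy":0,"dz":0,"wx":0,"wy":0,"wz":0,"fingers":0},{"dx":1,"dy":0,"dz":0,"wx":0,"wy":0,"wz":0,"fingers":0},{"dx":1,"dy":0,"dz":0,"wx":0,"wy":0,"wz":0,"fingers":0},{"dx":1,"dy":0,"dz":0,"wx":0,"wy":0,"wz":0,"fingers":0}]'
python3 -m inch '[{"dx":1,"dy":0,"dz":0,"wx":0,"wy":0,"wz":0,"fingers":0},{"dx":1,"dy":0,"dz":0,"wx":0,"wy":0,"wz":0,"fingers":0},{"dx":1,"dy":0,"dz":0,"wx":0,"wy":0,"wz":0,"fingers":0},{"dx":1,"dy":0,"dz":0,"wx":0,"wy":0,"wz":0,"fingers":0},{"dx":1,"dy":0,"dz":0,"wx":0,"wy":0,"wz":0,"fingers":0}]'
python3 -m inch '[{"dx":1,"dy":0,"dz":0,"wx":0,"wy":0,"wz":0,"fingers":0},{"dx":1,"dy":0,"dz":0,"wx":0,"wy":0,"wz":0,"fingers":0},{"dx":1,"dy":0,"dz":0,"wx":0,"wy":0,"wz":0,"fingers":0},{"dx":1,"dy":0,"dz":0,"wx":0,"wy":0,"wz":0,"fingers":0},{"dx":1,"dy":0,"dz":0,"wx":0,"wy":0,"wz":0,"fingers":0}]'
python3 -m inch '[{"dx":1,"dy":0.1,"dz":0,"wx":0,"wy":0,"wz":0,"fingers":0},{"dx":0.9,"dy":0.1,"dz":0,"wx":0,"wy":0,"wz":0,"fingers":0},{"dx":0.6,"dy":0.1,"dz":0,"wx":0,"wy":0,"wz":0,"fingers":0},{"dx":0.2,"dy":0,"dz":0,"wx":0,"wy":0,"wz":-0.4,"fingers":0},{"dx":0,"dy":0,"dz":0,"wx":0,"wy":0,"wz":-1,"fingers":0}]'
python3 -m inch '[{"dx":0,"dy":0,"dz":0,"wx":0,"wy":0,"wz":-1,"fingers":0},{"dx":0,"dy":0,"dz":0,"wx":0,"wy":0,"wz":0,"fingers":0},{"dx":0,"dy":0,"dz":0,"wx":0,"wy":0,"wz":0,"fingers":0},{"dx":0,"dy":0,"dz":0,"wx":0,"wy":0,"wz":0,"fingers":0},{"dx":0,"dy":0,"dz":0,"wx":0,"wy":0,"wz":0,"fingers":0}]'
```

```text
time_s: 4.27
tool_pos: [0.5013, -0.3434, 0.1493]
orientation: [179.9, 0.1, 90.0]
contact_force: [1.1, 0.5, -1.3]
grip_width: 0.0354
finger_force: 40.2
time_s: 4.68
tool_pos: [0.5002, -0.1921, 0.1476]
orientation: [-180.0, -0.0, 90.0]
contact_force: [0.5, -0.6, -2.1]
grip_width: 0.0352
finger_force: 40.2
time_s: 5.1
tool_pos: [0.5001, -0.0421, 0.1477]
orientation: [-180.0, -0.0, 90.0]
contact_force: [0.3, -0.3, -1.5]
grip_width: 0.035
finger_force: 40.2
time_s: 5.52
tool_pos: [0.5002, 0.1078, 0.1477]
orientation: [-180.0, -0.0, 90.0]
contact_force: [1.4, -0.1, -1.2]
grip_width: 0.0357
finger_force: 40.2
time_s: 5.93
tool_pos: [0.5094, 0.1888, 0.1474]
orientation: [-180.0, -0.0, 97.4]
contact_force: [0.7, -0.2, -2.1]
grip_width: 0.0353
finger_force: 40.2
time_s: 6.35
tool_pos: [0.5096, 0.1868, 0.1474]
orientation: [-180.0, 0.0, 101.9]
contact_force: [0.2, 0.4, -1.6]
grip_width: 0.0353
finger_force: 40.2
```

```bash
python3 -m inch '[{"dx":0.5,"dy":0.1,"dz":0.2,"wx":0,"wy":0,"wz":0,"fingers":0},{"dx":0.54,"dy":0.13,"dz":0.6,"wx":0,"wy":0,"wz":0,"fingers":0},{"dx":0,"dy":0,"dz":0.8,"wx":0,"wy":0,"wz":0,"fingers":0},{"dx":0,"dy":0,"dz":0.8,"wx":0,"wy":0,"wz":0,"fingers":0},{"dx":0,"dy":0,"dz":0.6,"wx":0,"wy":0,"wz":0,"fingers":0}]'
python3 -m inch '[{"dx":0,"dy":0,"dz":0.3,"wx":0,"wy":0,"wz":0,"fingers":0},{"dx":0,"dy":0,"dz":0.15,"wx":0,"wy":0,"wz":0,"fingers":0},{"dx":0,"dy":0,"dz":0.06,"wx":0,"wy":0,"wz":0,"fingers":0},{"dx":0,"dy":0,"dz":0.04,"wx":0,"wy":0,"wz":0,"fingers":0},{"dx":0,"dy":0,"dz":0,"wx":0,"wy":0,"wz":0,"fingers":0}]'
```

```text
time_s: 6.77
tool_pos: [0.5092, 0.2191, 0.0556]
orientation: [-179.9, 0.0, 102.0]
contact_force: [-0.2, -0.2, -2.8]
grip_width: 0.0349
finger_force: 40.2
time_s: 7.18
tool_pos: [0.5109, 0.2194, 0.0418]
orientation: [179.9, -0.0, 102.0]
contact_force: [-0.7, 0.5, -1.2]
grip_width: 0.0355
finger_force: 40.2
```

```bash
python3 -m inch '[{"dx":0,"dy":0,"dz":0.03,"wx":0,"wy":0,"wz":0,"fingers":0},{"dx":0,"dy":0,"dz":0.03,"wx":0,"wy":0,"wz":0,"fingers":0},{"dx":0,"dy":0,"dz":0.02,"wx":0,"wy":0,"wz":0,"fingers":0},{"dx":0,"dy":0,"dz":0,"wx":0,"wy":0,"wz":0,"fingers":0},{"dx":0,"dy":0,"dz":0,"wx":0,"wy":0,"wz":0,"fingers":0}]'
```

```text
time_s: 7.6
tool_pos: [0.5106, 0.2195, 0.0393]
orientation: [179.9, -0.0, 102.0]
contact_force: [-1.6, 0.3, 4.7]
grip_width: 0.0351
finger_force: 40.9
```

```bash
python3 -m inch '[{"dx":0,"dy":0,"dz":0,"wx":0,"wy":0,"wz":0,"fingers":0.5},{"dx":0,"dy":0,"dz":0,"wx":0,"wy":0,"wz":0,"fingers":0.6},{"dx":0,"dy":0,"dz":0,"wx":0,"wy":0,"wz":0,"fingers":1},{"dx":0,"dy":0,"dz":0,"wx":0,"wy":0,"wz":0,"fingers":1},{"dx":0,"dy":0,"dz":0,"wx":0,"wy":0,"wz":0,"fingers":1}]'
python3 -m inch '[{"dx":0,"dy":0,"dz":-0.4,"wx":0,"wy":0,"wz":0,"fingers":1},{"dx":0,"dy":0,"dz":-0.9,"wx":0,"wy":0,"wz":0,"fingers":1},{"dx":0,"dy":0,"dz":-1,"wx":0,"wy":0,"wz":0,"fingers":1},{"dx":0,"dy":0,"dz":-1,"wx":0,"wy":0,"wz":0,"fingers":1},{"dx":0,"dy":0,"dz":-0.7,"wx":0,"wy":0,"wz":0,"fingers":1}]'
python3 - <<'E'
from h import *
s=sense();p=s['tool_pos'];y=np.radians(s['orientation'][2])
def go(x,Y):
    w=np.array([x,Y])-p[:2]; print(w@[np.cos(y),np.sin(y)]/.03, w@[np.sin(y),-np.cos(y)]/.03,p,s['orientation'])
go(.485,.4585)
E
```

```text
time_s: 8.02
tool_pos: [0.5098, 0.2192, 0.0382]
orientation: [-180.0, 0.0, 102.0]
contact_force: [-0.5, 0.8, -0.3]
grip_width: 0.0845
finger_force: 0.0
time_s: 8.43
tool_pos: [0.5107, 0.2194, 0.161]
orientation: [179.9, -0.0, 102.0]
contact_force: [0.8, -0.3, -0.6]
grip_width: 0.0853
finger_force: 0.0
7.9720879772529125 0.8201709315798518 [0.51067413 0.21944976 0.16095465] [ 1.79862731e+02 -4.83889318e-03  1.02004043e+02]
```

```bash
python3 -m inch '[{"dx":0.5,"dy":0.1,"dz":0,"wx":0,"wy":0,"wz":0,"fingers":1},{"dx":0.9,"dy":0.1,"dz":0,"wx":0,"wy":0,"wz":0,"fingers":1},{"dx":1,"dy":0.1,"dz":0,"wx":0,"wy":0,"wz":0,"fingers":1},{"dx":1,"dy":0.1,"dz":0,"wx":0,"wy":0,"wz":0,"fingers":1},{"dx":1,"dy":0.1,"dz":0,"wx":0,"wy":0,"wz":0,"fingers":1}]'
python3 -m inch '[{"dx":1,"dy":0.1,"dz":0,"wx":0,"wy":0,"wz":0,"fingers":1},{"dx":1,"dy":0.1,"dz":0,"wx":0,"wy":0,"wz":0,"fingers":1},{"dx":0.9,"dy":0.1,"dz":0,"wx":0,"wy":0,"wz":0,"fingers":1},{"dx":0.5,"dy":0,"dz":0,"wx":0,"wy":0,"wz":0,"fingers":1},{"dx":0.17,"dy":0,"dz":0.2,"wx":0,"wy":0,"wz":0,"fingers":1}]'
python3 -m inch '[{"dx":0,"dy":0,"dz":0.6,"wx":0,"wy":0,"wz":0,"fingers":1},{"dx":0,"dy":0,"dz":0.8,"wx":0,"wy":0,"wz":0,"fingers":1},{"dx":0,"dy":0,"dz":0.8,"wx":0,"wy":0,"wz":0,"fingers":1},{"dx":0,"dy":0,"dz":0.8,"wx":0,"wy":0,"wz":0,"fingers":1},{"dx":0,"dy":0,"dz":0.7,"wx":0,"wy":0,"wz":0,"fingers":1}]'
python3 -m inch '[{"dx":0,"dy":0,"dz":0.3,"wx":0,"wy":0,"wz":0,"fingers":1},{"dx":0,"dy":0,"dz":0,"wx":0,"wy":0,"wz":0,"fingers":0.5},{"dx":0,"dy":0,"dz":0,"wx":0,"wy":0,"wz":0,"fingers":0.5},{"dx":0,"dy":0,"dz":0,"wx":0,"wy":0,"wz":0,"fingers":0.4},{"dx":0,"dy":0,"dz":0,"wx":0,"wy":0,"wz":0,"fingers":0.4}]'
```

```text
time_s: 8.85
tool_pos: [0.4969, 0.3525, 0.1583]
orientation: [180.0, 0.0, 102.0]
contact_force: [0.5, 0.5, -0.3]
grip_width: 0.0848
finger_force: 0.0
time_s: 9.27
tool_pos: [0.4834, 0.4611, 0.1528]
orientation: [179.9, -0.1, 102.2]
contact_force: [0.2, 0.1, 0.1]
grip_width: 0.0851
finger_force: 0.0
time_s: 9.68
tool_pos: [0.4832, 0.4565, 0.0392]
orientation: [-179.9, 0.1, 102.0]
contact_force: [-0.4, -0.1, -0.5]
grip_width: 0.0854
finger_force: 0.0
time_s: 10.1
tool_pos: [0.4853, 0.459, 0.0346]
orientation: [179.8, -0.1, 102.0]
contact_force: [1.0, 0.8, -1.9]
grip_width: 0.0432
finger_force: 40.7
```

```bash
python3 -m inch '[{"dx":0,"dy":0,"dz":-0.1,"wx":0,"wy":0,"wz":0,"fingers":0},{"dx":0,"dy":0,"dz":-0.4,"wx":0,"wy":0,"wz":0,"fingers":0},{"dx":-0.3,"dy":0,"dz":-0.5,"wx":0,"wy":0,"wz":0,"fingers":0},{"dx":-0.7,"dy":-0.1,"dz":0,"wx":0,"wy":0,"wz":0,"fingers":0},{"dx":-0.9,"dy":-0.2,"dz":0,"wx":0,"wy":0,"wz":0,"fingers":0}]'
python3 -m inch '[{"dx":-0.9,"dy":-0.1,"dz":0,"wx":0,"wy":0,"wz":0,"fingers":0},{"dx":-0.6,"dy":-0.1,"dz":0,"wx":0,"wy":0,"wz":0,"fingers":0},{"dx":-0.36,"dy":-0.05,"dz":0.2,"wx":0,"wy":0,"wz":0,"fingers":0},{"dx":0,"dy":0,"dz":0.3,"wx":0,"wy":0,"wz":0,"fingers":0},{"dx":0,"dy":0,"dz":0.2,"wx":0,"wy":0,"wz":0,"fingers":0}]'
python3 -m inch '[{"dx":0,"dy":0,"dz":0,"wx":0,"wy":0,"wz":0,"fingers":0},{"dx":0,"dy":0,"dz":0,"wx":0,"wy":0,"wz":0,"fingers":0},{"dx":0,"dy":0,"dz":0,"wx":0,"wy":0,"wz":0,"fingers":0},{"dx":0,"dy":0,"dz":0,"wx":0,"wy":0,"wz":0,"fingers":0},{"dx":0,"dy":0,"dz":0,"wx":0,"wy":0,"wz":0,"fingers":0}]'
```

```text
time_s: 10.52
tool_pos: [0.489, 0.4021, 0.0658]
orientation: [179.6, -0.1, 102.1]
contact_force: [0.4, -0.6, -1.5]
grip_width: 0.0431
finger_force: 40.9
time_s: 10.93
tool_pos: [0.4917, 0.344, 0.0421]
orientation: [179.9, -0.0, 101.9]
contact_force: [-1.0, -0.1, -2.0]
grip_width: 0.0433
finger_force: 40.9
time_s: 11.35
tool_pos: [0.4912, 0.345, 0.0417]
orientation: [180.0, -0.0, 102.1]
contact_force: [0.1, 1.0, -1.3]
grip_width: 0.0433
finger_force: 40.9
```

```bash
python3 -m inch '[{"dx":0,"dy":0.03,"dz":0.04,"wx":0,"wy":0,"wz":0,"fingers":0},{"dx":0,"dy":0,"dz":0.04,"wx":0,"wy":0,"wz":0,"fingers":0},{"dx":0,"dy":0,"dz":0.03,"wx":0,"wy":0,"wz":0,"fingers":0},{"dx":0,"dy":0,"dz":0,"wx":0,"wy":0,"wz":0,"fingers":0},{"dx":0,"dy":0,"dz":0,"wx":0,"wy":0,"wz":0,"fingers":0}]'
```

```text
time_s: 11.77
tool_pos: [0.4921, 0.3447, 0.0385]
orientation: [180.0, -0.0, 102.0]
contact_force: [-1.4, -0.5, 2.5]
grip_width: 0.0429
finger_force: 41.2
```

```bash
python3 -m inch '[{"dx":0,"dy":0,"dz":0,"wx":0,"wy":0,"wz":0,"fingers":0.6},{"dx":0,"dy":0,"dz":0,"wx":0,"wy":0,"wz":0,"fingers":0.7},{"dx":0,"dy":0,"dz":0,"wx":0,"wy":0,"wz":0,"fingers":1},{"dx":0,"dy":0,"dz":0,"wx":0,"wy":0,"wz":0,"fingers":1},{"dx":0,"dy":0,"dz":0,"wx":0,"wy":0,"wz":0,"fingers":1}]'
python3 -m inch '[{"dx":0,"dy":0,"dz":-0.4,"wx":0,"wy":0,"wz":0,"fingers":1},{"dx":0,"dy":0,"dz":-0.9,"wx":0,"wy":0,"wz":0,"fingers":1},{"dx":0,"dy":0,"dz":-1,"wx":0,"wy":0,"wz":0,"fingers":1},{"dx":0,"dy":0,"dz":-1,"wx":0,"wy":0,"wz":0,"fingers":1},{"dx":0,"dy":0,"dz":-0.9,"wx":0,"wy":0,"wz":0,"fingers":1}]'
python3 -m inch '[{"dx":-0.4,"dy":-0.04,"dz":0,"wx":0,"wy":0,"wz":0,"fingers":1},{"dx":-0.8,"dy":-0.04,"dz":0,"wx":0,"wy":0,"wz":0,"fingers":1},{"dx":-1,"dy":-0.05,"dz":0,"wx":0,"wy":0,"wz":0,"fingers":1},{"dx":-1,"dy":-0.05,"dz":0,"wx":0,"wy":0,"wz":0,"fingers":1},{"dx":-1,"dy":0,"dz":0,"wx":0,"wy":0,"wz":0,"fingers":1}]'
python3 -m inch '[{"dx":-1,"dy":0,"dz":0,"wx":0,"wy":0,"wz":0,"fingers":1},{"dx":-1,"dy":0,"dz":0,"wx":0,"wy":0,"wz":0,"fingers":1},{"dx":-1,"dy":0,"dz":0,"wx":0,"wy":0,"wz":0,"fingers":1},{"dx":-0.8,"dy":0,"dz":0,"wx":0,"wy":0,"wz":0,"fingers":1},{"dx":-0.4,"dy":0,"dz":0,"wx":0,"wy":0,"wz":0,"fingers":1}]'
python3 -m inch '[{"dx":0,"dy":0,"dz":0.4,"wx":0,"wy":0,"wz":0,"fingers":1},{"dx":0,"dy":0,"dz":0.8,"wx":0,"wy":0,"wz":0,"fingers":1},{"dx":0,"dy":0,"dz":0.8,"wx":0,"wy":0,"wz":0,"fingers":1},{"dx":0,"dy":0,"dz":0.6,"wx":0,"wy":0,"wz":0,"fingers":1},{"dx":0,"dy":0,"dz":0.2,"wx":0,"wy":0,"wz":0,"fingers":1}]'
```

```text
time_s: 12.18
tool_pos: [0.4919, 0.3445, 0.038]
orientation: [-180.0, 0.0, 102.0]
contact_force: [-0.4, -0.1, -0.2]
grip_width: 0.0854
finger_force: 0.0
time_s: 12.6
tool_pos: [0.4919, 0.3445, 0.1658]
orientation: [180.0, -0.0, 102.0]
contact_force: [0.4, 0.6, -1.1]
grip_width: 0.0852
finger_force: 0.0
time_s: 13.02
tool_pos: [0.5124, 0.2188, 0.1637]
orientation: [-180.0, 0.0, 102.1]
contact_force: [1.2, -0.8, 0.2]
grip_width: 0.0854
finger_force: 0.0
time_s: 13.43
tool_pos: [0.5393, 0.0941, 0.1637]
orientation: [-180.0, 0.1, 101.8]
contact_force: [0.4, -0.3, -0.1]
grip_width: 0.0855
finger_force: 0.0
time_s: 13.85
tool_pos: [0.5364, 0.0972, 0.0769]
orientation: [-179.7, -0.1, 102.0]
contact_force: [-0.9, -0.0, -1.3]
grip_width: 0.0855
finger_force: 0.0
```

```bash
python3 - <<'E'
from h import *
save('scene','scene2')
import meas; meas.run('scene','pics/scene2.npz')
print(sense()['tool_pos'])
E
```

```text
scene tin few 0 0 0
scene clip 80 rect [ 512.8 -336.6] [22.2 36.4] 76.5 circ [ 513.2 -336.3] 18.6 z [ 9.  11.6 14.4]
scene chop 5415 rect [ 506.7 -353.2] [306.6 228. ] 37.8 circ [ 507.1 -353.1] 189.7 z [-2.5  0.2  3.4]
scene dmat 158 rect [ 440.4 -222.2] [85.5 86. ] 69.6 circ [ 439.5 -221.8] 44.9 z [1.9 4.7 6.8]
scene cmat 500 rect [ 560.3 -103.1] [ 47.9 238.2] 84.0 circ [ 560.1 -103.4] 119.8 z [2.4 4.6 7. ]
scene cup 217 rect [618.5  -0.9] [62.9 61.2] 35.6 circ [618.9  -1.7] 31.9 z [56.2 63.3 67.3]
scene dish 76 rect [543.2 103.3] [46.7 58.5] 60.5 circ [540.3  98.3] 29.6 z [25.1 27.8 30.3]
scene tmat 204 rect [511.  220.9] [66.  83.8] 12.3 circ [510.  221.4] 51.1 z [2.8 5.  7.3]
scene smat 414 rect [488.6 345.3] [127.2 102.7] 23.2 circ [488.  346.5] 80.9 z [ -0.8   6.  100.7]
scene shaker few 0 3704 0.005776386115596392
[0.53643139 0.09714691 0.07707651]
```

View pics/scene2.png

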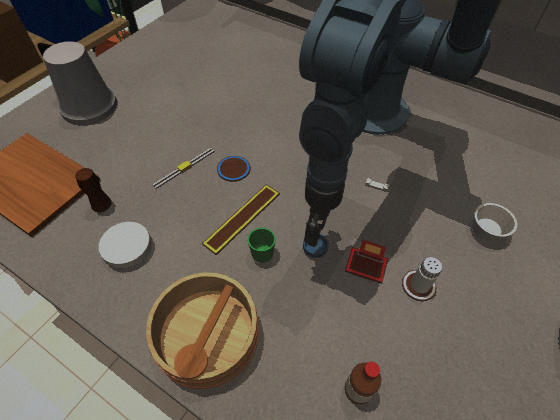

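The picture shows the tin on its mat (372,255), the shaker on its mat (425,275), and the gripper over the dish (315,242).

```bash
python3 -m inch '[{"dx":0.02,"dy":0.07,"dz":0.5,"wx":0,"wy":0,"wz":0,"fingers":1},{"dx":0,"dy":0,"dz":0.7,"wx":0,"wy":0,"wz":0,"fingers":1},{"dx":0,"dy":0,"dz":0.6,"wx":0,"wy":0,"wz":0,"fingers":1},{"dx":0,"dy":0,"dz":0.4,"wx":0,"wy":0,"wz":0,"fingers":1},{"dx":0,"dy":0,"dz":0.15,"wx":0,"wy":0,"wz":0,"fingers":1}]'
python3 -m inch '[{"dx":0,"dy":0,"dz":0,"wx":0,"wy":0,"wz":0,"fingers":1},{"dx":0,"dy":0,"dz":0,"wx":0,"wy":0,"wz":0,"fingers":0.65},{"dx":0,"dy":0,"dz":0,"wx":0,"wy":0,"wz":0,"fingers":0.6},{"dx":0,"dy":0,"dz":0,"wx":0,"wy":0,"wz":0,"fingers":0.6},{"dx":0,"dy":0,"dz":0,"wx":0,"wy":0,"wz":0,"fingers":0.6}]' 30
```

```text
time_s: 14.32
tool_pos: [0.5402, 0.0982, 0.0087]
orientation: [-179.9, -0.0, 102.0]
contact_force: [0.0, -0.2, 0.5]
grip_width: 0.0851
finger_force: 0.0
time_s: 14.73
tool_pos: [0.5421, 0.0981, 0.0115]
orientation: [179.8, 0.0, 102.0]
contact_force: [-1.5, -0.2, 6.2]
grip_width: 0.0594
finger_force: 31.4
```

```bash
python3 -m inch '[{"dx":0,"dy":0,"dz":-0.1,"wx":0,"wy":0,"wz":0,"fingers":0.5},{"dx":0,"dy":0,"dz":-0.4,"wx":0,"wy":0,"wz":0,"fingers":0.5},{"dx":0,"dy":0,"dz":-0.8,"wx":0,"wy":0,"wz":0,"fingers":0.5},{"dx":0,"dy":0,"dz":-0.8,"wx":0,"wy":0,"wz":0,"fingers":0.5},{"dx":0,"dy":0,"dz":-0.4,"wx":0,"wy":0,"wz":0,"fingers":0.5}]'
python3 -m inch '[{"dx":-0.3,"dy":-0.2,"dz":0,"wx":0,"wy":0,"wz":0,"fingers":0.5},{"dx":-0.6,"dy":-0.4,"dz":0,"wx":0,"wy":0,"wz":0,"fingers":0.5},{"dx":-0.8,"dy":-0.5,"dz":0,"wx":0,"wy":0,"wz":0,"fingers":0.5},{"dx":-0.9,"dy":-0.5,"dz":0,"wx":0,"wy":0,"wz":0,"fingers":0.5},{"dx":-0.9,"dy":-0.5,"dz":0,"wx":0,"wy":0,"wz":0,"fingers":0.5}]'
python3 -m inch '[{"dx":-0.9,"dy":-0.5,"dz":0,"wx":0,"wy":0,"wz":0,"fingers":0.5},{"dx":-0.9,"dy":-0.5,"dz":0,"wx":0,"wy":0,"wz":0,"fingers":0.5},{"dx":-0.9,"dy":-0.5,"dz":0,"wx":0,"wy":0,"wz":0,"fingers":0.5},{"dx":-0.9,"dy":-0.5,"dz":0,"wx":0,"wy":0,"wz":0,"fingers":0.5},{"dx":-0.9,"dy":-0.5,"dz":0,"wx":0,"wy":0,"wz":0,"fingers":0.5}]'
python3 -m inch '[{"dx":-0.8,"dy":-0.4,"dz":0,"wx":0,"wy":0,"wz":0,"fingers":0.5},{"dx":-0.6,"dy":-0.3,"dz":0,"wx":0,"wy":0,"wz":0,"fingers":0.5},{"dx":-0.33,"dy":-0.23,"dz":0,"wx":0,"wy":0,"wz":0,"fingers":0.5},{"dx":0,"dy":0,"dz":0,"wx":0,"wy":0,"wz":0,"fingers":0.5},{"dx":0,"dy":0,"dz":0,"wx":0,"wy":0,"wz":0,"fingers":0.5}]'
```

```text
time_s: 15.15
tool_pos: [0.5427, 0.098, 0.088]
orientation: [179.8, 0.0, 102.0]
contact_force: [0.2, 0.9, -0.4]
grip_width: 0.0596
finger_force: 32.8
time_s: 15.57
tool_pos: [0.4996, -0.0192, 0.0839]
orientation: [-179.9, 0.0, 102.1]
contact_force: [0.8, -0.8, -1.0]
grip_width: 0.0591
finger_force: 32.7
time_s: 15.98
tool_pos: [0.454, -0.167, 0.0839]
orientation: [-179.9, -0.0, 102.0]
contact_force: [0.4, -0.5, -1.7]
grip_width: 0.0592
finger_force: 32.7
time_s: 16.4
tool_pos: [0.4385, -0.2219, 0.0841]
orientation: [-180.0, -0.1, 101.9]
contact_force: [0.1, 0.5, -0.9]
grip_width: 0.0594
finger_force: 32.7
```

```bash
python3 -m inch '[{"dx":0,"dy":0.04,"dz":0.2,"wx":0,"wy":0,"wz":0,"fingers":0.5},{"dx":0,"dy":0,"dz":0.6,"wx":0,"wy":0,"wz":0,"fingers":0.5},{"dx":0,"dy":0,"dz":0.7,"wx":0,"wy":0,"wz":0,"fingers":0.5},{"dx":0,"dy":0,"dz":0.5,"wx":0,"wy":0,"wz":0,"fingers":0.5},{"dx":0,"dy":0,"dz":0.2,"wx":0,"wy":0,"wz":0,"fingers":0.5}]'
python3 -m inch '[{"dx":0,"dy":0,"dz":0.03,"wx":0,"wy":0,"wz":0,"fingers":0.5},{"dx":0,"dy":0,"dz":0.03,"wx":0,"wy":0,"wz":0,"fingers":0.5},{"dx":0,"dy":0,"dz":0.03,"wx":0,"wy":0,"wz":0,"fingers":0.5},{"dx":0,"dy":0,"dz":0,"wx":0,"wy":0,"wz":0,"fingers":0.5},{"dx":0,"dy":0,"dz":0,"wx":0,"wy":0,"wz":0,"fingers":0.5}]'
```

```text
time_s: 16.82
tool_pos: [0.4391, -0.2193, 0.0161]
orientation: [-179.8, -0.2, 102.1]
contact_force: [0.3, 0.5, -1.0]
grip_width: 0.0591
finger_force: 32.7
time_s: 17.23
tool_pos: [0.4412, -0.2222, 0.0166]
orientation: [179.9, 0.1, 102.0]
contact_force: [-0.2, 0.1, -1.2]
grip_width: 0.0591
finger_force: 32.8
```

```bash
python3 -m inch '[{"dx":0,"dy":0,"dz":0.03,"wx":0,"wy":0,"wz":0,"fingers":0.5},{"dx":0,"dy":0,"dz":0.03,"wx":0,"wy":0,"wz":0,"fingers":0.5},{"dx":0,"dy":0,"dz":0,"wx":0,"wy":0,"wz":0,"fingers":0.5},{"dx":0,"dy":0,"dz":0,"wx":0,"wy":0,"wz":0,"fingers":0.5},{"dx":0,"dy":0,"dz":0,"wx":0,"wy":0,"wz":0,"fingers":0.5}]'
```

```text
time_s: 17.65
tool_pos: [0.4412, -0.2223, 0.0155]
orientation: [179.9, 0.1, 102.0]
contact_force: [-2.1, 1.5, 8.4]
grip_width: 0.0597
finger_force: 33.5
```

```bash
python3 -m inch '[{"dx":0,"dy":0,"dz":0,"wx":0,"wy":0,"wz":0,"fingers":0.8},{"dx":0,"dy":0,"dz":0,"wx":0,"wy":0,"wz":0,"fingers":1},{"dx":0,"dy":0,"dz":0,"wx":0,"wy":0,"wz":0,"fingers":1},{"dx":0,"dy":0,"dz":0,"wx":0,"wy":0,"wz":0,"fingers":1},{"dx":0,"dy":0,"dz":-0.3,"wx":0,"wy":0,"wz":0,"fingers":1}]'
python3 -m inch '[{"dx":0,"dy":0,"dz":-0.8,"wx":0,"wy":0,"wz":0,"fingers":1},{"dx":0,"dy":0,"dz":-0.9,"wx":0,"wy":0,"wz":0,"fingers":1},{"dx":0,"dy":0,"dz":-0.6,"wx":0,"wy":0,"wz":-1,"fingers":1},{"dx":0,"dy":0,"dz":0,"wx":0,"wy":0,"wz":-1,"fingers":1},{"dx":0,"dy":0,"dz":0,"wx":0,"wy":0,"wz":-1,"fingers":1}]'
python3 -m inch '[{"dx":0,"dy":0,"dz":0,"wx":0,"wy":0,"wz":-1,"fingers":1},{"dx":0,"dy":0,"dz":0,"wx":0,"wy":0,"wz":-1,"fingers":1},{"dx":0,"dy":0,"dz":0,"wx":0,"wy":0,"wz":-1,"fingers":1},{"dx":0,"dy":0,"dz":0,"wx":0,"wy":0,"wz":-1,"fingers":1},{"dx":0,"dy":0,"dz":0,"wx":0,"wy":0,"wz":-1,"fingers":1}]'
python3 -m inch '[{"dx":0,"dy":0,"dz":0,"wx":0,"wy":0,"wz":-1,"fingers":1},{"dx":0,"dy":0,"dz":0,"wx":0,"wy":0,"wz":-1,"fingers":1},{"dx":0,"dy":0,"dz":0,"wx":0,"wy":0,"wz":-1,"fingers":1},{"dx":0,"dy":0,"dz":0,"wx":0,"wy":0,"wz":-1,"fingers":1},{"dx":0,"dy":0,"dz":0,"wx":0,"wy":0,"wz":-1,"fingers":1}]'
python3 - <<'E'
from h import *
s=sense();p=s['tool_pos'];y=np.radians(s['orientation'][2])
def go(x,Y):
    w=np.array([x,Y])-p[:2]; print(w@[np.cos(y),np.sin(y)]/.03, w@[np.sin(y),-np.cos(y)]/.03,p,s['orientation'])
go(.512,-.3372)
E
```

```text
time_s: 18.07
tool_pos: [0.4392, -0.221, 0.0219]
orientation: [-179.9, -0.1, 102.0]
contact_force: [-0.2, 0.3, -0.2]
grip_width: 0.0853
finger_force: 0.0
time_s: 18.48
tool_pos: [0.4419, -0.2228, 0.0944]
orientation: [179.9, 0.2, 117.2]
contact_force: [-0.5, -0.1, 0.1]
grip_width: 0.0855
finger_force: 0.0
time_s: 18.9
tool_pos: [0.4405, -0.2219, 0.0927]
orientation: [-180.0, 0.0, 142.2]
contact_force: [-0.4, -0.1, 0.1]
grip_width: 0.0855
finger_force: 0.0
time_s: 19.32
tool_pos: [0.4405, -0.2219, 0.0927]
orientation: [-180.0, 0.0, 167.2]
contact_force: [-0.6, -0.1, -0.3]
grip_width: 0.0856
finger_force: 0.0
-3.171735158532901 -3.223918875486326 [ 0.44054015 -0.22186704  0.09266939] [-1.79990387e+02  1.23071825e-02  1.67249673e+02]
```

```bash
python3 -m inch '[{"dx":-0.4,"dy":-0.4,"dz":0,"wx":0,"wy":0,"wz":0,"fingers":1},{"dx":-0.8,"dy":-0.8,"dz":0,"wx":0,"wy":0,"wz":0,"fingers":1},{"dx":-0.9,"dy":-0.9,"dz":0,"wx":0,"wy":0,"wz":0,"fingers":1},{"dx":-0.7,"dy":-0.8,"dz":0,"wx":0,"wy":0,"wz":0,"fingers":1},{"dx":-0.37,"dy":-0.32,"dz":0,"wx":0,"wy":0,"wz":0,"fingers":1}]'
python3 -m inch '[{"dx":0,"dy":0,"dz":0.4,"wx":0,"wy":0,"wz":0,"fingers":1},{"dx":0,"dy":0,"dz":0.7,"wx":0,"wy":0,"wz":0,"fingers":1},{"dx":0,"dy":0,"dz":0.7,"wx":0,"wy":0,"wz":0,"fingers":1},{"dx":0,"dy":0,"dz":0.5,"wx":0,"wy":0,"wz":0,"fingers":1},{"dx":0,"dy":0,"dz":0.25,"wx":0,"wy":0,"wz":0,"fingers":0.7}]'
python3 -m inch '[{"dx":0,"dy":0,"dz":0.2,"wx":0,"wy":0,"wz":0,"fingers":0.5},{"dx":0,"dy":0,"dz":0.1,"wx":0,"wy":0,"wz":0,"fingers":0.5},{"dx":0,"dy":0,"dz":0,"wx":0,"wy":0,"wz":0,"fingers":0.5},{"dx":0,"dy":0,"dz":0,"wx":0,"wy":0,"wz":0,"fingers":0.5},{"dx":0,"dy":0,"dz":0,"wx":0,"wy":0,"wz":0,"fingers":0.5}]'
python3 - <<'E'
from h import *
p,d=save('side','side3'); cv2.imwrite('pics/side3c.png',cv2.resize(p[70:210,240:430,::-1],None,fx=4,fy=4))
E
```

```text
time_s: 19.73
tool_pos: [0.5133, -0.3414, 0.0929]
orientation: [-179.9, 0.2, 166.9]
contact_force: [-0.2, 0.6, -0.1]
grip_width: 0.0852
finger_force: 0.0
time_s: 20.15
tool_pos: [0.5101, -0.3364, 0.0137]
orientation: [179.9, -0.2, 167.0]
contact_force: [-0.7, -0.0, -0.5]
grip_width: 0.0752
finger_force: 0.0
time_s: 20.57
tool_pos: [0.5122, -0.3379, 0.0077]
orientation: [-179.9, 0.1, 167.0]
contact_force: [-0.6, 0.6, 0.5]
grip_width: 0.0429
finger_force: 0.0
```

View pics/side3c.png

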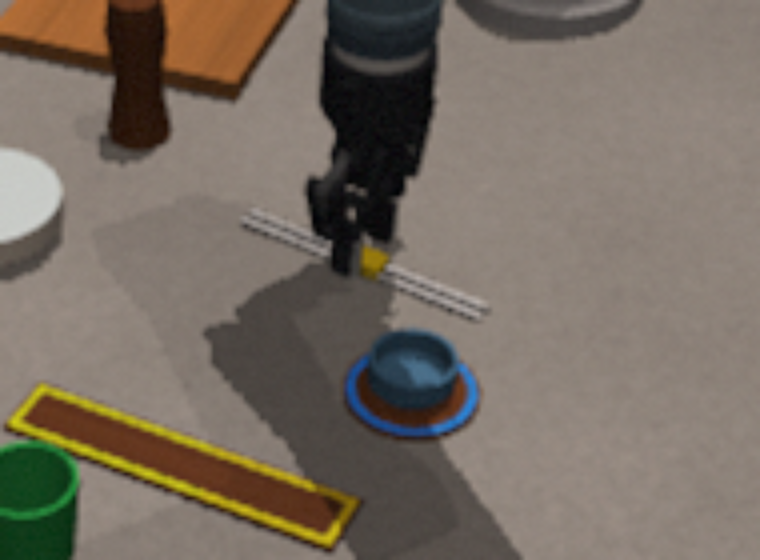

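The crop shows the fingers straddling the clip (crop 370,260) and the dish centred on its blue ring (412,375).

```bash
python3 -m inch '[{"dx":0,"dy":0,"dz":0.1,"wx":0,"wy":0,"wz":0,"fingers":0.4},{"dx":0,"dy":0,"dz":0.04,"wx":0,"wy":0,"wz":0,"fingers":0.3},{"dx":0,"dy":0,"dz":0,"wx":0,"wy":0,"wz":0,"fingers":0.2},{"dx":0,"dy":0,"dz":0,"wx":0,"wy":0,"wz":0,"fingers":0},{"dx":0,"dy":0,"dz":0,"wx":0,"wy":0,"wz":0,"fingers":0}]' 40
python3 -m inch '[{"dx":0,"dy":0,"dz":0,"wx":0,"wy":0,"wz":0,"fingers":0},{"dx":0,"dy":0,"dz":0,"wx":0,"wy":0,"wz":0,"fingers":0},{"dx":0,"dy":0,"dz":-0.1,"wx":0,"wy":0,"wz":0,"fingers":0},{"dx":0,"dy":0,"dz":-0.2,"wx":0,"wy":0,"wz":0,"fingers":0},{"dx":0,"dy":0,"dz":-0.3,"wx":0,"wy":0,"wz":0,"fingers":0}]'
```

```text
time_s: 21.03
tool_pos: [0.5115, -0.3374, 0.0024]
orientation: [-180.0, 0.0, 167.0]
contact_force: [0.4, -0.6, 0.4]
grip_width: 0.0188
finger_force: 40.4
time_s: 21.45
tool_pos: [0.5108, -0.3368, 0.0202]
orientation: [180.0, -0.1, 167.0]
contact_force: [-0.1, 0.0, -1.4]
grip_width: 0.0189
finger_force: 40.3
```

```bash
python3 -m inch '[{"dx":0,"dy":0,"dz":-0.5,"wx":0,"wy":0,"wz":0,"fingers":0},{"dx":0,"dy":0,"dz":-0.6,"wx":0,"wy":0,"wz":0,"fingers":0},{"dx":0,"dy":0.3,"dz":-0.5,"wx":0,"wy":0,"wz":0,"fingers":0},{"dx":0,"dy":0.6,"dz":-0.2,"wx":0,"wy":0,"wz":0,"fingers":0},{"dx":0.05,"dy":0.8,"dz":0,"wx":0,"wy":0,"wz":0,"fingers":0}]'
python3 -m inch '[{"dx":0.05,"dy":0.9,"dz":0,"wx":0,"wy":0,"wz":0,"fingers":0},{"dx":0.05,"dy":0.9,"dz":0,"wx":0,"wy":0,"wz":0,"fingers":0},{"dx":0,"dy":0.9,"dz":0,"wx":0,"wy":0,"wz":0,"fingers":0},{"dx":0,"dy":0.9,"dz":0,"wx":0,"wy":0,"wz":0,"fingers":0},{"dx":0,"dy":0.9,"dz":0,"wx":0,"wy":0,"wz":0,"fingers":0}]'
python3 -m inch '[{"dx":0,"dy":0.8,"dz":0,"wx":0,"wy":0,"wz":0,"fingers":0},{"dx":0,"dy":0.6,"dz":0,"wx":0,"wy":0,"wz":0,"fingers":0},{"dx":0,"dy":0.37,"dz":0,"wx":0,"wy":0,"wz":0,"fingers":0},{"dx":0,"dy":0,"dz":0,"wx":0,"wy":0,"wz":-0.7,"fingers":0},{"dx":0,"dy":0,"dz":0,"wx":0,"wy":0,"wz":-0.68,"fingers":0}]'
python3 -m inch '[{"dx":0,"dy":0,"dz":0.3,"wx":0,"wy":0,"wz":0,"fingers":0},{"dx":0,"dy":0,"dz":0.4,"wx":0,"wy":0,"wz":0,"fingers":0},{"dx":0,"dy":0,"dz":0.3,"wx":0,"wy":0,"wz":0,"fingers":0},{"dx":0,"dy":0,"dz":0,"wx":0,"wy":0,"wz":0,"fingers":0},{"dx":0,"dy":0,"dz":0,"wx":0,"wy":0,"wz":0,"fingers":0}]'
python3 - <<'E'
from h import *
p,d=save('side','side4'); cv2.imwrite('pics/side4c.png',cv2.resize(p[90:250,200:400,::-1],None,fx=3.7,fy=3.7))
E
```

```text
time_s: 21.87
tool_pos: [0.5235, -0.2896, 0.0779]
orientation: [-179.8, 0.3, 166.9]
contact_force: [-0.6, 0.1, -0.8]
grip_width: 0.0189
finger_force: 40.2
time_s: 22.28
tool_pos: [0.5494, -0.154, 0.0755]
orientation: [-180.0, 0.1, 167.0]
contact_force: [0.4, -0.6, -0.7]
grip_width: 0.0189
finger_force: 40.3
time_s: 22.7
tool_pos: [0.5612, -0.1029, 0.0751]
orientation: [-180.0, 0.0, 174.1]
contact_force: [-0.1, -0.4, -1.0]
grip_width: 0.0188
finger_force: 40.3
time_s: 23.12
tool_pos: [0.5599, -0.1035, 0.0436]
orientation: [180.0, -0.1, 173.8]
contact_force: [-0.2, 0.1, 0.2]
grip_width: 0.0186
finger_force: 40.3
```

View pics/side4c.png

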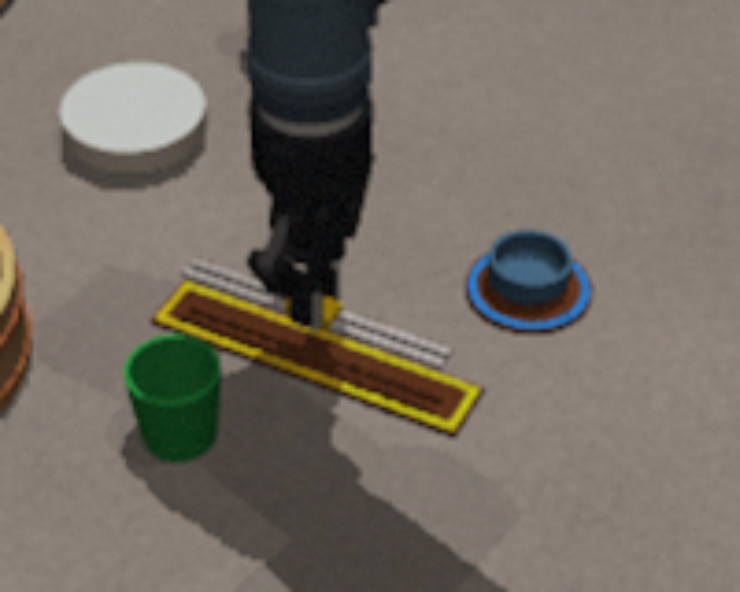

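The crop shows the chopsticks held level above and parallel to their mat, with the teacup (175,395) untouched.

```bash
python3 -m inch '[{"dx":0,"dy":0,"dz":0.3,"wx":0,"wy":0,"wz":0,"fingers":0},{"dx":0,"dy":0,"dz":0.4,"wx":0,"wy":0,"wz":0,"fingers":0},{"dx":0,"dy":0,"dz":0.3,"wx":0,"wy":0,"wz":0,"fingers":0},{"dx":0,"dy":0,"dz":0.12,"wx":0,"wy":0,"wz":0,"fingers":0},{"dx":0,"dy":0,"dz":0,"wx":0,"wy":0,"wz":0,"fingers":0}]'
python3 -m inch '[{"dx":0,"dy":0,"dz":0.03,"wx":0,"wy":0,"wz":0,"fingers":0},{"dx":0,"dy":0,"dz":0.03,"wx":0,"wy":0,"wz":0,"fingers":0},{"dx":0,"dy":0,"dz":0,"wx":0,"wy":0,"wz":0,"fingers":0},{"dx":0,"dy":0,"dz":0,"wx":0,"wy":0,"wz":0,"fingers":0},{"dx":0,"dy":0,"dz":0,"wx":0,"wy":0,"wz":0,"fingers":0}]'
```

```text
time_s: 23.58
tool_pos: [0.5598, -0.1031, 0.0096]
orientation: [180.0, -0.1, 173.9]
contact_force: [0.2, -0.6, -0.3]
grip_width: 0.0188
finger_force: 40.3
time_s: 24.0
tool_pos: [0.5612, -0.1035, 0.0094]
orientation: [-180.0, 0.0, 173.9]
contact_force: [-0.1, 0.0, -1.1]
grip_width: 0.0185
finger_force: 40.3
```

```bash
python3 -m inch '[{"dx":0,"dy":0,"dz":0.03,"wx":0,"wy":0,"wz":0,"fingers":0},{"dx":0,"dy":0,"dz":0.04,"wx":0,"wy":0,"wz":0,"fingers":0},{"dx":0,"dy":0,"dz":0.03,"wx":0,"wy":0,"wz":0,"fingers":0},{"dx":0,"dy":0,"dz":0,"wx":0,"wy":0,"wz":0,"fingers":0},{"dx":0,"dy":0,"dz":0,"wx":0,"wy":0,"wz":0,"fingers":0}]'
```

```text
time_s: 24.42
tool_pos: [0.561, -0.1034, 0.0064]
orientation: [-180.0, 0.0, 173.9]
contact_force: [-0.3, -0.0, 3.7]
grip_width: 0.0183
finger_force: 40.8
```

```bash
python3 -m inch '[{"dx":0,"dy":0,"dz":0,"wx":0,"wy":0,"wz":0,"fingers":0.4},{"dx":0,"dy":0,"dz":0,"wx":0,"wy":0,"wz":0,"fingers":0.7},{"dx":0,"dy":0,"dz":0,"wx":0,"wy":0,"wz":0,"fingers":0.7},{"dx":0,"dy":0,"dz":-0.2,"wx":0,"wy":0,"wz":0,"fingers":0.7},{"dx":0,"dy":0,"dz":-0.6,"wx":0,"wy":0,"wz":0,"fingers":0.7}]'
python3 -m inch '[{"dx":0,"dy":0,"dz":-0.9,"wx":0,"wy":0,"wz":0,"fingers":0.7},{"dx":0,"dy":0,"dz":-1,"wx":0,"wy":0,"wz":0,"fingers":0.7},{"dx":0,"dy":0,"dz":-1,"wx":0,"wy":0,"wz":0,"fingers":0.7},{"dx":0.6,"dy":0,"dz":-1,"wx":0,"wy":0,"wz":0,"fingers":0.7},{"dx":0.9,"dy":0,"dz":-0.5,"wx":0,"wy":0,"wz":0,"fingers":0.7}]'
python3 -m inch '[{"dx":0.9,"dy":0,"dz":0,"wx":0,"wy":0,"wz":0,"fingers":0.7},{"dx":0.9,"dy":0,"dz":0,"wx":0,"wy":0,"wz":0,"fingers":0.7},{"dx":0.9,"dy":0,"dz":0,"wx":0,"wy":0,"wz":0,"fingers":0.7},{"dx":0.6,"dy":0,"dz":0,"wx":0,"wy":0,"wz":0,"fingers":0.7},{"dx":0,"dy":0,"dz":0,"wx":0,"wy":0,"wz":0,"fingers":0.7}]'
python3 - <<'E'
from h import *
import meas
for n,D in(('scene',dict(clip=(242,216,14),cup=(262,245,22),dish=(234,164,20),shaker=(428,268,30),tin=(370,255,24))),('side',dict(clip=(285,183,14),cup=(247,197,22),dish=(343,162,20),shaker=(232,330,40),tin=(250,280,26)))):
    save(n,n+'5'); meas.S[n]=D; meas.run(n,f'pics/{n}5.npz')
E
```

```text
time_s: 24.83
tool_pos: [0.5585, -0.1027, 0.0279]
orientation: [179.9, -0.3, 173.9]
contact_force: [-0.3, 0.3, -0.4]
grip_width: 0.0598
finger_force: 0.0
time_s: 25.25
tool_pos: [0.5197, -0.0996, 0.1663]
orientation: [-179.9, 0.5, 173.9]
contact_force: [0.3, -0.3, 0.3]
grip_width: 0.0601
finger_force: 0.0
time_s: 25.67
tool_pos: [0.4136, -0.087, 0.162]
orientation: [180.0, -0.2, 173.9]
contact_force: [-1.1, 0.6, -0.3]
grip_width: 0.0598
finger_force: 0.0
scene clip 111 rect [570.9 -99.6] [37.8 52.4] 84.5 circ [ 572.6 -101.5] 29.6 z [ 9.1 15.9 18.5]
scene cup 217 rect [618.8  -1.7] [61.5 62.1] 17.9 circ [619.   -1.7] 31.9 z [56.  63.4 66.8]
scene dish 104 rect [ 441.9 -221.2] [58.5 56. ] 3.7 circ [ 441.2 -222.1] 31.0 z [23.2 30.6 34.8]
scene shaker 314 rect [493.8 344.4] [38.8 38.4] 26.4 circ [492.6 344.7] 20.4 z [ 87.9  98.8 101.3]
scene tin 265 rect [510.7 222. ] [36.7 55.4] 10.6 circ [510.8 220.9] 31.0 z [65.4 73.8 76.2]
side clip 107 rect [ 560.8 -106.6] [32.3 80.8] 68.5 circ [564.2 -97.9] 41.0 z [ 9.2 16.1 18.5]
side cup 212 rect [617.3  -3.4] [59.8 64.3] 24.8 circ [618.   -2.6] 32.8 z [56.  62.4 66.8]
side dish 101 rect [ 434.1 -220.6] [57.4 45.9] 73.8 circ [ 440.2 -222.8] 30.2 z [23.  28.7 33.3]
side shaker 430 rect [491.5 344.7] [40.9 38.6] 0.6 circ [490.8 344.6] 21.1 z [ 88.4  98.9 101.2]
side tin 264 rect [509.  220.9] [33.8 54.5] 12.3 circ [509.1 221.5] 29.5 z [67.2 74.1 76.3]
```

View pics/side5.png

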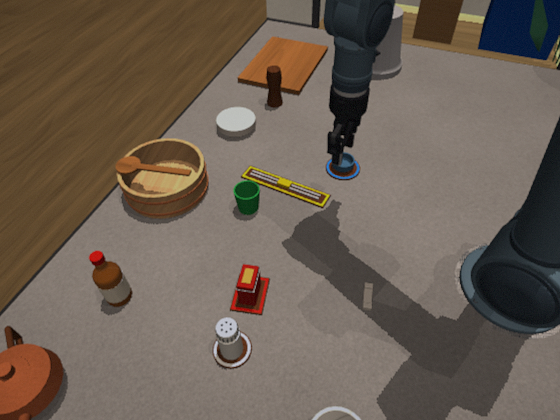

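View pics/scene5.png

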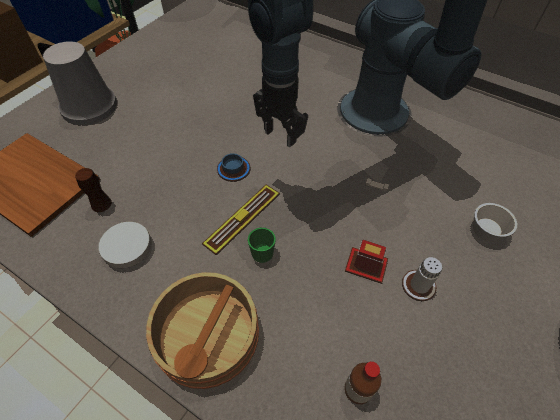

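Both views show every piece inside its outline: dish (234,163), chopsticks (242,216), tin (370,258), shaker (428,275). The teacup (262,245) has not moved. I'll check the clip's centre numerically, then hand in.

```bash
python3 - <<'E'
from h import *
import meas
for n,c in(('scene',(242,214,9)),('side',(285,183,9))):
    meas.S[n]=dict(clip=c); meas.B['clip']=(.0125,.022); meas.run(n,f'pics/{n}5.npz')
E
```

```text
scene clip 95 rect [ 562.5 -101.8] [20.  35.7] 82.9 circ [ 562.4 -102. ] 19.7 z [13.9 16.2 18.6]
side clip 86 rect [ 560.9 -104.4] [22.1 36.6] 82.4 circ [ 561.3 -102.3] 19.1 z [13.3 16.6 18.7]
```

```bash
python3 -c "from workcell import sign_off; print(sign_off())"
```

```text
the job is handed in; nothing more can be done
None
```

The job is handed in, though sign-off returned no verdict: by camera, the dish, shaker, tin and chopsticks each sit within about 2 mm of their mats' centres, lined up and released, and the teacup has not moved.

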